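# Fit the dough blade on the food processor

## Robot

A 6-joint arm with a two-finger parallel gripper is mounted at the origin on the work surface. World frame = base frame: x ahead of the robot, y to its left, z up, the work surface at z = 0. Lengths are in m, angles in rad, forces in N, time in s.
With the tool pointing down it reaches from about 0.375 to 0.9 m from the base axis. Payload 3.1 kg.
Tool frame: the origin (TCP) lies at the very end of the fingers, on their centre line; the grasp point (between the pads) lies 19 mm behind it (manip.pinch_z is the distance from the TCP to the grasp point, in m); z points along the fingers, y is the line along which they close (so a half turn about z gives the same grasp; the last joint's range is limited). The gripper opens to 85 mm and grips with 20 to 120 N. Pads are 22 mm wide; open, the fingers measure 114 mm over their backs; the gripper's body (76 mm by 85 mm) begins 54 mm behind the grasp point. The pads swing forward as they close: fully open they stand 13 mm farther back than shut.
Start: joints at [1.004, 0.527, 1.433, -0, 1.181, -0.178], TCP at [0.236, 0.579, 0.231] pointing down, gripper open.
Joint ranges: [-3.08, 3.08], [-0.75, 2.2], [0.22, 2.44], [-1.43, 4.57], [0, 2.65], [-2.85, 2.85]. Speed limits (rad/s): [2.79, 2.79, 3.14, 3.14, 3.14, 3.14].

## Interface

Orientations are given as a unit quaternion [x, y, z, w].
In Python, from station import manip gives the robot as it stands.
- The arm moves only by the tool servo_tool, never from a script. Its argument "commands" is one flat list of numbers, 7 for each row, row after row: the shift along the tool's x, y, z each as a share of 500 mm, from -1 to 1, then the turn, a rotation vector about the tool's x, y, z each as a share of 360 degrees, from -1 to 1, then the opening, from -1 (shut) to 1 (fully open). In form: [dx, dy, dz, rx, ry, rz, claw, dx, dy, dz, rx, ry, rz, claw, ...]. A call has 1 to 12 rows; each row shifts and turns the commanded pose from where the row before left it, along the tool's axes as they then stand; what a row does not reach is not made up. A row lasts 1/12 s, in which the tool goes at most 41.7 mm and 7.16 degrees, less where a joint would pass 70% of its speed; a pose out of reach is approached as far as the arm can. A call with a number of a shift or a turn outside -1 to 1 is refused whole. A call with a gripper value outside its range is refused whole. The fingers move at their own pace and stop on an object; "force" is the grip in N (left out, the last holds). Time passes only in rows, so rows that do not move let the fingers close. It gives the time, the measured TCP pose, the force, the opening and the grip force at its end, in the units of the state.
- manip.sense(): the state, without advancing time (a new reading comes with each control period).
- manip.snapshot(name): name is "side" or "top" or "wrist"; returns a dict with "img" (400x640x3 uint8, red, green, blue), "mtx" (3x3 intrinsics, pixels), "world_to_cam" (4x4, takes a point from world to camera coordinates). Camera axes: x right, y up, looking along -z (the intrinsics and any distortion apply to the point x, -y, -z); pixel columns grow to the right and rows downward; lengths in m; the calibration is good to about 2 mm. A picture is of the moment at which its call begins. There is no depth.
- manip.sign_off(): hands the job in; it is judged then, once.
Trained networks look in a picture, given as the dict that the camera call returned (one of the last four; its "shot" number tells which), for a name from the list of things; names that differ only in an ending like _2 or _b are one class to them, and where a whole thing is asked for, a point or a joint stands for the part that bears it (a point fixed in the world has none). Each returns a list of dicts, best first, with "conf" (0 to 1); they miss things now and then, are a little off and sometimes report something else, mostly with a low value. They report only what shows in the picture. A call takes as long as a camera call.
- manip.look_for(picture, query): "box" ([left, top, width, height] in pixels, round what is visible of it).
- manip.silhouettes(picture, query): "pixels" (400x640 bool, what is visible of it) and "box" ([left, top, width, height] in pixels, round what is visible of it).
The state is a dict: "t": time; "q": joint angles; "qd": joint speeds; "tau": joint torques, N m; "tcp_pos": TCP position; "tool_rot": TCP orientation; "force": force on the tool from outside, world axes, zero at the start; "ft_torque": the same for the moment, N m; "finger_gap": opening from 0.0 (shut) to 1.0 (fully open); "gripper_force": force on a finger pad.
Only numpy, scipy, OpenCV 4.12 (cv2) and the standard library are available. Lean on these libraries where they do the work, as an engineer would, in place of code of your own. Each camera call takes 0.05 s, during which the arm holds its last target. There are 200 camera calls.

## Task

Take the plastic dough blade out of the orange tray and fit it in the food processor's bowl: slip its hub over the chimney in the middle of the bowl and turn it, pressing only lightly, until its inner flat finds the flat of the drive shaft and it drops fully home. Do not force it down while it still stands proud. Let go of it, and leave the other things as they stand.

Things in the scene. Friction and masses are not known exactly. Their poses are not given: they have to be found in the camera images.
- dough_blade: Loose white plastic dough blade, 120 g: upright hub 106 mm tall with two opposite plain plastic paddles at its foot (136 mm tip to tip, 60 mm high at the hub, 30 mm outside), standing in the orange tray at any yaw. Origin: centre of the hub's underside; z up the hub, paddles along +x and -x. Hub 36 mm across; its ribbed finger grip, 39 mm across, is the top 30 mm.
- hub_top (a point): Centre of the top face of the dough blade's finger grip, 106 mm above the blade's origin. Nothing stands beside the top 45 mm of the hub.
- hub_flat (a point): Point on the hub's axis, 58 mm above the blade's origin, where the flat inside the hub begins. The hub is open below: a round bore 24 mm across runs up from the underside, 76 mm deep; from this point up, a flat wall fills its +x side from 3.2 mm off the axis outwards, so the bore is D-shaped there, 18.4 mm across its round.
- processor: Fixed food processor: white motor base 190 x 190 mm, dial on its -x face; on it a clear round bowl, inside radius 80 mm, outside 88 mm, rim 190 mm and inner floor 96 mm above the work surface, handle on its +y side out to 138 mm from the axis. Origin: centre of its underside on the work surface, z up along the axis of bowl, chimney and drive shaft.
- bowl_seat (a point): On the processor's axis, 99 mm above the work surface: top of the seat ring (32 mm across) at the chimney's foot. The dough blade is fully home when its underside rests here: blade origin at this point, 15 mm lower than where it stands proud. Once the flats match, a blade that is let go slides home by its own weight (chimney and shaft are smooth).
- chimney_top (a point): Top of the fixed white chimney in the bowl, on the axis, 151.5 mm above the work surface. Chimney 22 mm across, tapered to 18 mm over the top 3.5 mm; the hub's bore slides over it with 1 mm to spare all round.
- shaft_end (a point): End of the steel drive shaft that stands 20 mm out of the chimney, on the axis. Shaft 16 mm across with one flat 2 mm off the axis (D section). It may stand at any angle, not given: see or feel it. Until the flats match within some 15 degrees the hub's flat rests on this end, blade steady. It turns endlessly but stiffly (0.05 N m); a hub that has caught turns it along.
- tray: Fixed orange plastic tray, 240 mm (x) by 350 mm (y), 28 mm high, walls and floor 4 mm thick. Origin: centre of its underside on the work surface. The dough blade stands in one half, the chopping knife in the other.
- chopping_knife: Bystander in the tray: the processor's chopping knife, a hub 100 mm tall and 39 mm across on a round foot, with two thin curved steel wings (reach 60 mm). Origin: centre of its underside. Not to be disturbed.
- tea_jar: Bystander: green glass jar with steel cap, 68 mm across, 115 mm tall, origin at the centre of its underside.
- milk_jug: Bystander: white ceramic milk jug, 104 mm across, 135 mm tall, handle on its +y side, origin at the centre of its underside.
- tumbler0: Bystander: glass tumbler, 72 mm across, 115 mm tall, in a row along the far edge; origin at the centre of its underside.
- tumbler1: Bystander: glass tumbler, same as the one beside it.
- tumbler2: Bystander: glass tumbler, same as the one beside it.

How it is judged:
At the end, for the whole second after the job is handed in: The dough blade is over the chimney (within 5 mm of the axis), upright within 0.06 rad and fully home: its origin at most 4 mm above its seated height of 99 mm, which is possible only with the flats matched (it stands 15 mm proud otherwise). It is released and at rest (horizontal distance between dough_blade and processor below 0.005 m and z of dough_blade in the frame of processor between 0.095 and 0.103 m and angle between dough_blade's own z axis and vertical below 0.06 rad and linear speed of dough_blade below 0.02 m/s and angular speed of dough_blade below 0.1 rad/s); the robot touches nothing.
It fails at once if the dough blade is forced onto the processor with more than 90 N (contact force between dough_blade and processor above 90 N).
It fails at once if a bystander (chopping knife, jar, jug, tumbler) is shifted by more than 30 mm or tipped over (distance of any of chopping_knife, tea_jar, milk_jug, tumbler0, tumbler1, tumbler2 from where it was at the start of the episode above 0.03 m or angle between any of chopping_knife, tea_jar, milk_jug, tumbler0, tumbler1, tumbler2's own z axis and vertical above 0.35 rad).
It also fails if it takes over 72 s, if anything falls off the work surface, if the arm or the gripper's body presses on something with over 40 N, if the wrist force passes 120 N, or if a joint passes its speed limit or range.

## Working session

There is one attempt and no reset: what is moved stays moved. The work goes in short steps, Python scripts to look and compute and a tool call to move; the robot and the scene stay as the last step left them, time stands still between calls to the robot, and variables do not carry over. Pictures are saved under pics/ and viewed, at most 10 in all, crops included, and the job is handed in when it is done.

Besides the shell and the picture viewer there is one more tool, called by a JSON object that holds its "fn" and its "kwargs", one argument or row to a line. servo_tool: Moves the arm, as the interface text tells. Its arguments: {"type":"object","properties":{"commands":{"type":"array"},"force":{"type":"number"}},"required":["commands"]}

```bash
mkdir -p pics
cat > h.py <<'E'
import numpy as np, cv2
from station import manip
def proj(s,P):
    P=np.atleast_2d(P); c=(s["world_to_cam"]@np.c_[P,np.ones(len(P))].T)[:3]
    c=np.array([c[0],-c[1],-c[2]]); u=s["mtx"]@c; return (u[:2]/u[2]).T
def ray(s,px):
    d=np.linalg.inv(s["mtx"])@np.array([px[0],px[1],1.]); R=s["world_to_cam"][:3,:3]; t=s["world_to_cam"][:3,3]
    return -R.T@t, R.T@np.array([d[0],-d[1],-d[2]])
def atz(s,px,z):
    o,d=ray(s,px); return o+d*(z-o[2])/d[2]
def save(s,n): cv2.imwrite(f"pics/{n}.png",cv2.cvtColor(s["img"],cv2.COLOR_RGB2BGR))
E
python3 - <<'E'
from h import *
for n in ["top","side"]:
    s=manip.snapshot(n); save(s,n+"0"); print(n,ray(s,(320,200)),s["mtx"].tolist())
    for q in ["dough_blade","processor","chopping_knife","tray","hub_top","chimney_top"]:
        try: r=manip.look_for(s,q); print(q,[(np.round(x["box"]).tolist(),round(x["conf"],2)) for x in r[:2]])
        except Exception as e: print(q,e)
print(manip.sense(), manip.pinch_z)
a=[cv2.imread(f"pics/{n}0.png") for n in("top","side")]
E
```

```text
top (array([0.56963526, 0.02016848, 1.15783019]), array([ 0.07684608,  0.01435121, -0.99701324])) [[360.8906124524679, 0.0, 317.2687888970044], [0.0, 360.8906124524679, 203.41246146959304], [0.0, 0.0, 1.0]]
dough_blade [([275.0, 132.0, 32.0, 42.0], 0.19)]
processor [([201.0, 190.0, 92.0, 80.0], 0.8), ([351.0, 146.0, 27.0, 24.0], 0.31)]
chopping_knife [([276.0, 131.0, 28.0, 43.0], 0.63)]
tray [([347.0, 192.0, 126.0, 93.0], 0.8)]
hub_top [([414.0, 226.0, 38.0, 30.0], 0.7)]
chimney_top [([199.0, 189.0, 95.0, 79.0], 0.56)]
side (array([0.54350296, 0.91789162, 0.88299815]), array([ 0.0964938 , -0.75021835, -0.65437999])) [[479.5252673119254, 0.0, 326.8104778550798], [0.0, 479.5252673119254, 194.12547344567932], [0.0, 0.0, 1.0]]
dough_blade [([358.0, 125.0, 33.0, 36.0], 0.56)]
processor [([299.0, 212.0, 119.0, 130.0], 0.77)]
chopping_knife [([356.0, 155.0, 38.0, 38.0], 0.7), ([298.0, 212.0, 113.0, 125.0], 0.65)]
tray [([324.0, 128.0, 100.0, 87.0], 0.57)]
hub_top [([360.0, 120.0, 29.0, 41.0], 0.79)]
chimney_top [([256.0, 180.0, 30.0, 38.0], 0.64)]
{'t': 0.7, 'q': array([ 1.00449585e+00,  5.27444568e-01,  1.43268502e+00, -1.20244452e-05,
        1.18142676e+00, -1.78495016e-01]), 'qd': array([-0.00158755,  0.00059187,  0.00079423, -0.00026682,  0.00083221,
        0.00132791]), 'tau': array([-1.96621462e-03, -4.42168486e+01, -1.78386390e+01, -3.32030731e-04,
        7.03635887e-04,  1.09238749e-05]), 'tcp_pos': array([0.23631033, 0.57858165, 0.23134927]), 'tool_rot': array([1.92687705e-01, 9.81260133e-01, 1.48867920e-05, 1.17866856e-05]), 'force': array([ 0.42499739, -0.37847596, -0.31227542]), 'ft_torque': array([-0.00027925,  0.00446909,  0.04151627]), 'gripper_force': 0.0, 'finger_gap': 1.0004717057313637} 0.0187
```

View pics/top0.png

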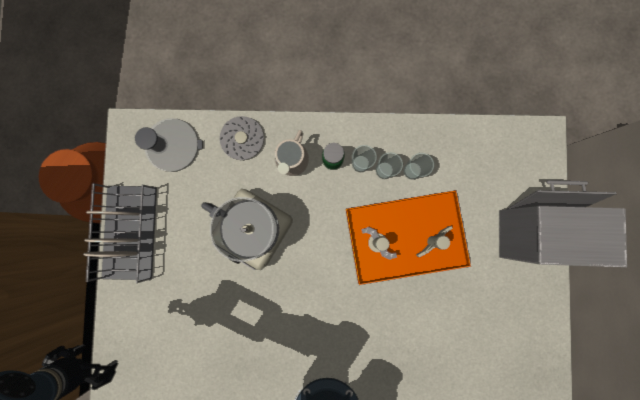

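View pics/side0.png

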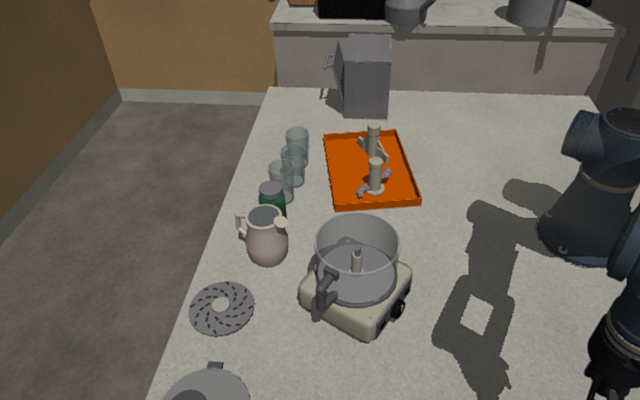

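The top view shows the tray with the dough blade at right, hub about (443,242), and the curved-wing knife at (380,243). The processor's chimney is near (248,229). The side view agrees: blade at (374,125) top and knife at (376,160). I'll crop closer for pixel precision.

Run:
```python
from h import *
a=cv2.imread("pics/top0.png");b=cv2.imread("pics/side0.png")
f=lambda i,x,y,w,h:cv2.resize(i[y:y+h,x:x+w],(400,300),interpolation=cv2.INTER_CUBIC)
# scales: 5 each (80x60)
c=np.vstack([np.hstack([f(a,400,210,80,60),f(a,210,200,80,60)]),np.hstack([f(b,340,110,80,60),f(b,320,230,80,60)])])
cv2.imwrite("pics/crop1.png",c)
```

```text
(no output)
```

View pics/crop1.png

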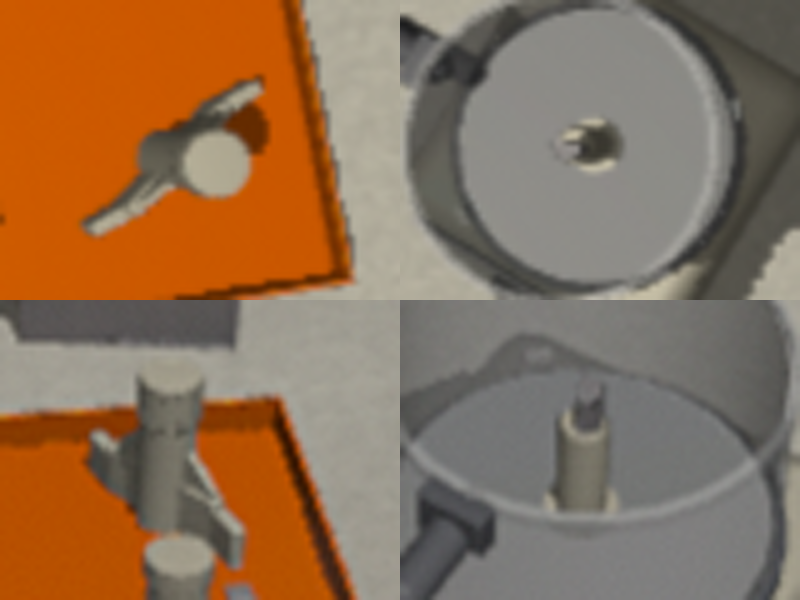

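Crop pixels are ×5. Top view: blade hub top (442.7,242.1), paddle tips (451.9,226.5) and (417.5,254.5), and shaft end about (242.5,229.1). Side view: hub top (373.5,123.5) and shaft end (357.5,246.5).

Run:
```python
from h import *
t=manip.snapshot("top");s=manip.snapshot("side")
def tri(p,q):
    A=[];b=[]
    for S,x in((t,p),(s,q)):
        o,d=ray(S,x);d=d/np.linalg.norm(d);M=np.eye(3)-np.outer(d,d);A.append(M);b.append(M@o)
    return np.linalg.lstsq(np.vstack(A),np.hstack(b),rcond=None)[0]
print("hub",tri((442.7,242.1),(373.5,123.5)),atz(t,(442.7,242.1),.110),atz(s,(373.5,123.5),.110))
print("shaft",tri((242.5,229.1),(357.5,246.5)),atz(t,(242.5,229.1),.1715),atz(s,(357.5,246.5),.1715))
a,b=atz(t,(451.9,226.5),.034),atz(t,(417.5,254.5),.034);print("tips",a,b,np.linalg.norm(a-b),(a+b)/2,np.degrees(np.arctan2(*(a-b)[1::-1])))
# bowl: inner floor ellipse
f=lambda x,y:(210+(x-400)/5-.5,200+y/5-.5)
fl=[atz(t,f(*p),.096)[:2] for p in((459,145),(720,145),(600,7),(600,285))]
print("floor",np.round(fl,3).tolist())
# seat-ring outline centre
print("seat",atz(t,f(597,147),.099))
```

```text
hub [ 0.53558743 -0.31668088  0.11902264] [ 0.53694508 -0.31956349  0.11      ] [ 0.53383656 -0.33138138  0.11      ]
shaft [0.55906049 0.24376325 0.17542362] [0.56113336 0.24470418 0.1715    ] [0.55702858 0.23996887 0.1715    ]
tips [ 0.58316038 -0.37238845  0.034     ] [ 0.4947606  -0.26725813  0.034     ] 0.1373568427808479 [ 0.53896049 -0.31982329  0.034     ] -49.9408955015292
floor [[0.561, 0.325], [0.564, 0.17], [0.644, 0.244], [0.481, 0.238]]
seat [0.56153722 0.24234705 0.099     ]
```

```bash
cat >> h.py <<'E'
from scipy.spatial.transform import Rotation as Ro
def plan(p,yaw=None):
    """share totals to reach p with tool down, tool-x yaw (deg)"""
    st=manip.sense(); R=Ro.from_quat(st["tool_rot"]); x=R.as_matrix()[:,0]; y0=np.degrees(np.arctan2(x[1],x[0]))
    d=R.as_matrix().T@(np.array(p)-st["tcp_pos"]); n=max(np.linalg.norm(d)/.0417,1)
    out=["tcp",np.round(st["tcp_pos"],4).tolist(),"yaw",round(y0,1),"q6",round(np.degrees(st["q"][5]),1),"t",round(st["t"],2),"shift",np.round(d/.5,4).tolist(),"rows",round(n,1)]
    if yaw is not None:
        tgt=Ro.from_matrix(np.array([[np.cos(np.radians(yaw)),np.sin(np.radians(yaw)),0],[np.sin(np.radians(yaw)),-np.cos(np.radians(yaw)),0],[0,0,-1]]).T)
        rv=(R.inv()*tgt).as_rotvec(); out+=["turn",np.round(np.degrees(rv)/360,4).tolist()]
    print(*out)
E
python3 - <<'E'
from h import *
s=manip.snapshot("wrist"); o,d=ray(s,(320,200)); st=manip.sense()
R=Ro.from_quat(st["tool_rot"]).as_matrix()
print("cam in tool",R.T@(o-st["tcp_pos"]),R.T@d,s["mtx"][0]); plan([.561,.244,.36],157)
plan([.50,.244,.36],157)
E
```

```text
cam in tool [ 0.08333334 -0.00123929 -0.14314276] [-0.31380965  0.01251972  0.94950694] [359.72871294   0.         315.53255637]
tcp [0.2363, 0.5786, 0.2313] yaw 157.8 q6 -10.2 t 0.85 shift [-0.8542, -0.3739, -0.2573] rows 11.6 turn [0.0, -0.0, 0.0022]
tcp [0.2363, 0.5786, 0.2313] yaw 157.8 q6 -10.2 t 0.85 shift [-0.7413, -0.42, -0.2573] rows 10.7 turn [0.0, -0.0, 0.0022]
```

{"fn": "servo_tool", "kwargs": {
  "commands": [-0.071, -0.031, -0.009, 0, 0, 0, 1, -0.071, -0.031, -0.009, 0, 0, 0, 1, -0.071, -0.031, -0.009, 0, 0, 0, 1, -0.071, -0.031, -0.009, 0, 0, 0, 1, -0.071, -0.031, -0.009, 0, 0, 0, 1, -0.071, -0.031, -0.009, 0, 0, 0, 1, -0.071, -0.031, -0.009, 0, 0, 0, 1, -0.071, -0.031, -0.009, 0, 0, 0, 1, -0.071, -0.031, -0.009, 0, 0, 0, 1, -0.071, -0.031, -0.009, 0, 0, 0, 1, -0.071, -0.031, -0.009, 0, 0, 0, 1, -0.071, -0.031, 0, 0, 0, 0, 1]
}}

```text
t: 1.85
tcp_pos: [0.562, 0.2439, 0.2821]
tool_rot: [0.193, 0.981, 0.001, 0.001]
force: [1.0, 0.2, 0.0]
finger_gap: 1.002
gripper_force: 0.0
```

{"fn": "servo_tool", "kwargs": {
  "commands": [0, 0, 0, 0, 0, 0, 1, 0, 0, 0, 0, 0, 0, 1]
}}

```text
t: 2.02
tcp_pos: [0.5618, 0.2434, 0.2806]
tool_rot: [0.195, 0.981, 0.0, -0.0]
force: [-0.2, 0.3, -0.2]
finger_gap: 0.999
gripper_force: 0.0
```

Run:
```python
from h import *
s=manip.snapshot("wrist"); save(s,"w1"); plan([.561,.244,.28])
print(proj(s,[[.561,.244,.1715],[.561,.244,.1515],[.561,.244,.099]]))
R=s["world_to_cam"][:3,:3]; print("world x,y in image", R[:,0],R[:,1])
c=proj(s,[[.561,.244,.1715]])[0].astype(int)
x,y=c-[50,37]
i=cv2.cvtColor(s["img"],cv2.COLOR_RGB2BGR)
cv2.imwrite("pics/w1c.png",np.hstack([cv2.resize(i[max(y,0):y+75,x:x+100],(500,375),interpolation=cv2.INTER_CUBIC),cv2.resize(i,(300,375))]));print(x,y)
```

```text
tcp [0.5603, 0.2447, 0.2805] yaw 157.7 q6 -54.6 t 2.07 shift [-0.0018, -0.0008, 0.0009] rows 1
[[317.43676852 198.76974039]
 [317.30913021 190.91285771]
 [317.04297443 174.52941755]]
world x,y in image [ 0.38121719 -0.87590152 -0.29575324] [0.92448551 0.36119322 0.12192623]
267 161
```

View pics/w1c.png

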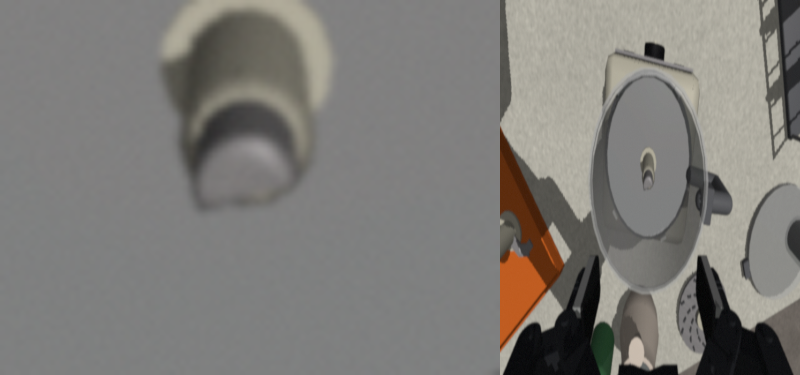

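The shaft's D-shaped end is in the crop at about (197–303, 135–208), with its straight edge at the bottom, from about (203,208) to (285,198). So the flat faces about world +x. I'll rectify it to measure the angle.

Run:
```python
from h import *
s=manip.snapshot("wrist")
c=np.array([.561,.244]); S=20 # px/mm ; image u = world x, v= world y (up)
q=[[-.015,-.015],[.015,-.015],[.015,.015],[-.015,.015]]
src=proj(s,[[c[0]+a,c[1]+b,.1715] for a,b in q]).astype(np.float32)
dst=np.float32([[300+a*20000,300-b*20000] for a,b in q])
w=cv2.warpPerspective(s["img"],cv2.getPerspectiveTransform(src,dst),(600,600),flags=cv2.INTER_CUBIC)
w=cv2.cvtColor(w,cv2.COLOR_RGB2BGR)
for k in range(0,600,100): cv2.line(w,(k,0),(k,6),(0,0,255),1);cv2.line(w,(0,k),(6,k),(0,0,255),1)
cv2.circle(w,(300,300),4,(0,0,255),1); cv2.circle(w,(300,300),160,(0,255,0),1)
cv2.imwrite("pics/rect.png",w)
plan([.538,-.3197,.25],157)
```

```text
tcp [0.5595, 0.2456, 0.2805] yaw 157.8 q6 -54.6 t 2.12 shift [-0.3879, -1.0628, 0.0607] rows 13.6 turn [-0.0, -0.0002, 0.0021]
```

View pics/rect.png

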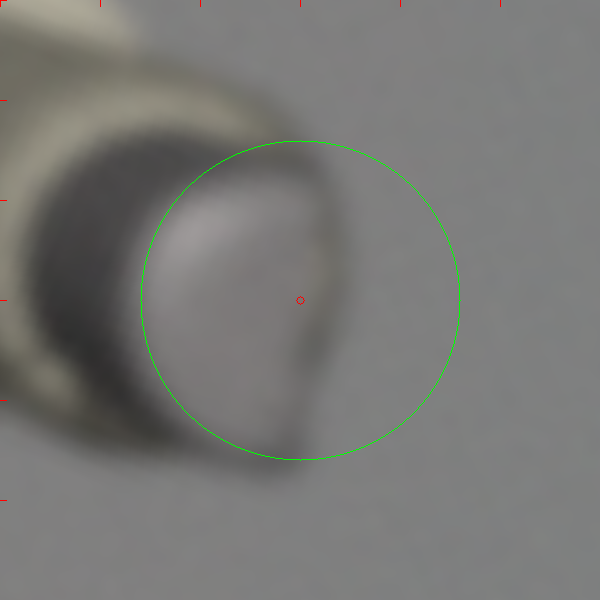

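The straight edge runs from about (325,190) to (295,440) in the rectified picture, so the flat's outward normal is about -8° in world. The shaft axis is about (0.5605, 0.244). Next I go above the blade.

{"fn": "servo_tool", "kwargs": {
  "commands": [-0.028, -0.076, 0.007, 0, 0, 0, 1, -0.028, -0.076, 0.007, 0, 0, 0, 1, -0.028, -0.076, 0.007, 0, 0, 0, 1, -0.028, -0.076, 0.007, 0, 0, 0, 1, -0.028, -0.076, 0.007, 0, 0, 0, 1, -0.028, -0.076, 0.007, 0, 0, 0, 1, -0.028, -0.076, 0.007, 0, 0, 0, 1, -0.028, -0.076, 0.007, 0, 0, 0, 1, -0.028, -0.076, 0.007, 0, 0, 0, 1, -0.028, -0.076, 0.007, 0, 0, 0, 1, -0.028, -0.076, 0.007, 0, 0, 0, 1, -0.028, -0.076, 0.007, 0, 0, 0, 1]
}}

```text
t: 3.12
tcp_pos: [0.5432, -0.2399, 0.2388]
tool_rot: [0.191, 0.982, 0.0, -0.0]
force: [0.9, 1.4, 0.8]
finger_gap: 1.001
gripper_force: 0.0
```

{"fn": "servo_tool", "kwargs": {
  "commands": [-0.027, -0.076, 0.007, 0, 0, 0, 1, -0.025, -0.075, 0.007, 0, 0, 0, 1, 0, 0, 0, 0, 0, 0, 1, 0, 0, 0, 0, 0, 0, 1]
}}

```text
t: 3.45
tcp_pos: [0.5388, -0.3203, 0.2313]
tool_rot: [0.193, 0.981, 0.0, -0.0]
force: [-0.8, 0.6, -0.4]
finger_gap: 0.999
gripper_force: 0.0
```

Run:
```python
from h import *
s=manip.snapshot("wrist"); save(s,"w2"); plan([.538,-.3197,.23],157.8)
print(proj(s,[[.538,-.3197,.11],[.538,-.3197,.064]]))
for q in("dough_blade","hub_top"):
  for r in manip.silhouettes(s,q)[:2]: print(q,r["box"],r["conf"])
```

```text
tcp [0.5389, -0.3187, 0.2314] yaw 157.8 q6 -108.7 t 3.5 shift [0.0008, -0.0026, 0.0028] rows 1 turn [0.0002, -0.0002, 0.0]
[[317.36156491 193.88648869]
 [317.08398907 178.55655039]]
dough_blade [282.1, 98.7, 68.4, 131.6] 0.94
hub_top [280.6, 98.5, 65.3, 128.4] 0.81
```

View pics/w2.png

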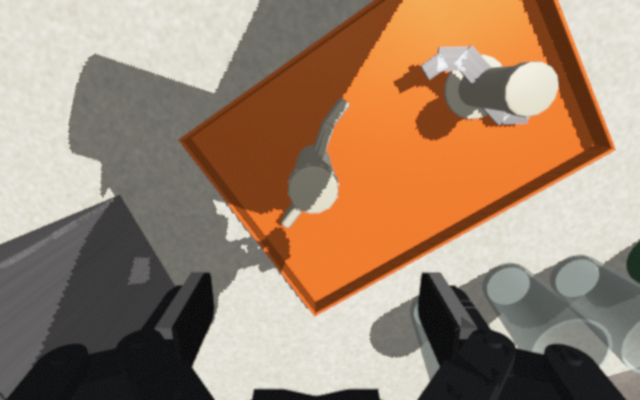

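The hub top is a disc centred at about (313.5,188). The paddle tips are at about (343,103) and (287,222), and the knife is well clear at (530,90).

Run:
```python
from h import *
s=manip.snapshot("wrist")
h=atz(s,(313.5,188),.11);a=atz(s,(343,103),.034);b=atz(s,(287,222),.034)
print(h,a,b,np.linalg.norm(a-b),(a+b)/2,np.degrees(np.arctan2(*(a-b)[1::-1])))
plan([h[0],h[1],.079],157.8)
```

```text
[ 0.53296673 -0.31791969  0.11      ] [ 0.48854919 -0.27107839  0.034     ] [ 0.57671797 -0.36524662  0.034     ] 0.12900150179848016 [ 0.53263358 -0.3181625   0.034     ] 133.11547268427051
tcp [0.5393, -0.3176, 0.232] yaw 157.9 q6 -108.7 t 3.65 shift [0.0112, -0.0056, 0.306] rows 3.7 turn [0.0001, -0.0001, 0.0004]
```

{"fn": "servo_tool", "kwargs": {
  "commands": [0.004, -0.001, 0.06, 0, 0, 0, 1, 0.004, -0.001, 0.06, 0, 0, 0, 1, 0.003, -0.001, 0.06, 0, 0, 0, 1, 0, 0, 0.06, 0, 0, 0, 1, 0, 0, 0.04, 0, 0, 0, 1, 0, 0, 0.026, 0, 0, 0, 1, 0, 0, 0, 0, 0, 0, 1],
  "force": 40
}}

```text
t: 4.23
tcp_pos: [0.5319, -0.316, 0.076]
tool_rot: [0.191, 0.981, 0.002, -0.003]
force: [-0.4, 0.8, -0.4]
finger_gap: 1.0
gripper_force: 0.0
```

{"fn": "servo_tool", "kwargs": {
  "commands": [0, 0, 0, 0, 0, 0, -1, 0, 0, 0, 0, 0, 0, -1, 0, 0, 0, 0, 0, 0, -1, 0, 0, 0, 0, 0, 0, -1, 0, 0, 0, 0, 0, 0, -1, 0, 0, 0, 0, 0, 0, -1, 0, 0, 0, 0, 0, 0, -1, 0, 0, 0, 0, 0, 0, -1]
}}

```text
t: 4.9
tcp_pos: [0.5341, -0.3199, 0.0805]
tool_rot: [0.193, 0.981, -0.0, 0.001]
force: [-0.9, 1.9, 5.8]
finger_gap: 0.445
gripper_force: 39.9
```

{"fn": "servo_tool", "kwargs": {
  "commands": [0, 0, -0.03, 0, 0, 0, -1, 0, 0, -0.06, 0, 0, 0, -1, 0, 0, -0.075, 0, 0, 0, -1, 0, 0, -0.075, 0, 0, 0, -1, 0, 0, -0.075, 0, 0, 0, -1, 0, 0, -0.075, 0, 0, 0, -1, 0, 0, -0.06, 0, 0, 0, -1, 0, 0, 0, 0, 0, 0, -1, 0, 0, 0, 0, 0, 0, -1]
}}

```text
t: 5.65
tcp_pos: [0.5338, -0.32, 0.3061]
tool_rot: [0.193, 0.981, -0.001, 0.002]
force: [-0.1, -0.4, -1.4]
finger_gap: 0.445
gripper_force: 40.7
```

Run:
```python
from h import *
s=manip.snapshot("wrist"); i=cv2.cvtColor(s["img"],cv2.COLOR_RGB2BGR); cv2.imwrite("pics/w3.png",i[100:400,120:520])
plan([.5605,.244,.31],157.8-138+180-0)
print(manip.sense()["force"],manip.sense()["finger_gap"])
st=manip.sense();R=Ro.from_quat(st["tool_rot"]).as_matrix()
f=lambda v:proj(s,[st["tcp_pos"]+R@np.array(v)])[0]
print("expected hub top, bottom if centred",f([0,0,-.034]),f([0,0,.072]))
```

```text
tcp [0.5327, -0.3191, 0.3037] yaw 157.8 q6 -109.0 t 5.7 shift [0.3747, 1.0634, -0.0123] rows 13.5 turn [0.0, -0.0, -0.1168]
[-0.13039199 -0.89540785 -1.65467951] 0.44485900286173735
expected hub top, bottom if centred [319.80508812 317.33111256] [318.26398035 214.38361855]
```

View pics/w3.png

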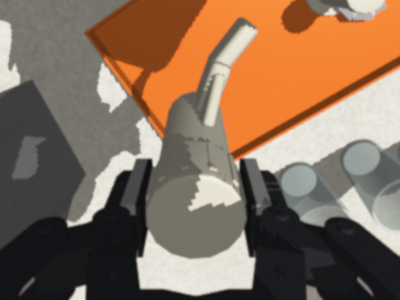

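The hub top sits centred between the fingers at crop (197,217), which is pixel (317,317). That is within 3 px of the expected spot, so the grasp is good and the blade hangs upright. I carry it over the bowl.

{"fn": "servo_tool", "kwargs": {
  "commands": [0.027, 0.076, -0.001, 0, 0, 0, -1, 0.027, 0.076, -0.001, 0, 0, 0, -1, 0.027, 0.076, -0.001, 0, 0, 0, -1, 0.027, 0.076, -0.001, 0, 0, 0, -1, 0.027, 0.076, -0.001, 0, 0, 0, -1, 0.027, 0.076, -0.001, 0, 0, 0, -1, 0.027, 0.076, -0.001, 0, 0, 0, -1, 0.027, 0.076, -0.001, 0, 0, 0, -1, 0.027, 0.076, -0.001, 0, 0, 0, -1, 0.027, 0.076, -0.001, 0, 0, 0, -1, 0.027, 0.076, -0.001, 0, 0, 0, -1, 0.027, 0.076, -0.001, 0, 0, 0, -1]
}}

```text
t: 6.7
tcp_pos: [0.5538, 0.1657, 0.3069]
tool_rot: [0.193, 0.981, -0.001, -0.003]
force: [1.9, -0.9, -1.4]
finger_gap: 0.444
gripper_force: 40.8
```

{"fn": "servo_tool", "kwargs": {
  "commands": [0.026, 0.075, 0, 0, 0, 0, -1, 0.024, 0.075, 0, 0, 0, 0, -1, 0, 0, 0, 0, 0, -0.018, -1, 0, 0, 0, 0, 0, -0.018, -1, 0, 0, 0, 0, 0, -0.019, -1, 0, 0, 0, 0, 0, -0.019, -1, 0, 0, 0, 0, 0, -0.019, -1, 0, 0, 0, 0, 0, -0.018, -1, 0, 0, 0, 0, 0, 0, -1, 0, 0, 0, 0, 0, 0, -1]
}}

```text
t: 7.53
tcp_pos: [0.5598, 0.2426, 0.3074]
tool_rot: [-0.153, 0.988, -0.0, -0.002]
force: [-0.7, -0.2, -1.3]
finger_gap: 0.442
gripper_force: 41.0
```

Run:
```python
from h import *
plan([.561,.2445,.26],157.8+40)
s=manip.snapshot("side"); t=manip.snapshot("top"); save(s,"side2")
i=cv2.imread("pics/side2.png")[130:290,270:450]; 
P=manip.sense()["tcp_pos"]; print(proj(s,[P+[0,0,.034],P-[0,0,.072],[.561,.2445,.1715]])-[270,130])
cv2.imwrite("pics/side2c.png",cv2.resize(i,None,fx=3.3,fy=3.3,interpolation=cv2.INTER_CUBIC))
```

```text
tcp [0.5598, 0.2426, 0.3074] yaw -162.4 q6 -94.6 t 7.53 shift [-0.0039, 0.0029, 0.0948] rows 1.1 turn [0.0001, -0.0008, -0.0006]
[[ 88.01342397  51.67596403]
 [ 86.59063747  94.2717482 ]
 [ 85.43522316 118.00964914]]
```

View pics/side2c.png

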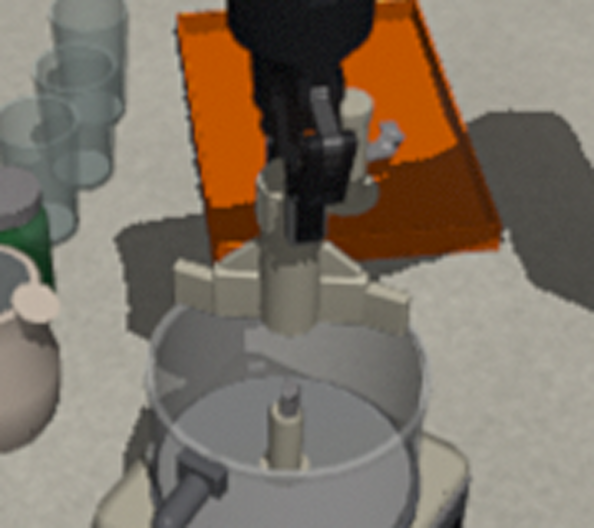

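The blade hangs level. Its hub bottom, at (291,318) in the crop, lies nearly straight above the shaft end at (290,387). I'll average the noisy pose readings before descending.

```bash
cat >> h.py <<'E'
def avg(n=10):
    P=[];F=[];T=[]
    for k in range(n):
        manip.snapshot("top"); st=manip.sense(); P.append(st["tcp_pos"]);F.append(st["force"]);T.append(st["ft_torque"])
    R=Ro.from_quat(st["tool_rot"]).as_matrix()
    p=np.mean(P,0); print("t",round(st["t"],2),"p",p.round(4),"F",np.mean(F,0).round(2),"T",np.mean(T,0).round(3),"gap",round(st["finger_gap"],3),"q6",np.degrees(st["q"][5]).round(1))
    return p,R
E
python3 - <<'E'
from h import *
p,R=avg(12)
print((R.T@(np.array([.5602,.2443,p[2]])-p)/.5).round(4))
E
```

```text
t 8.23 p [0.5609 0.2428 0.3097] F [-0.03  0.1  -1.35] T [-0.005  0.011 -0.01 ] gap 0.444 q6 -94.8
[ 0.0004  0.0032 -0.    ]
```

{"fn": "servo_tool", "kwargs": {
  "commands": [0, 0.003, 0.03, 0, 0, 0, -1, 0, 0, 0.04, 0, 0, 0, -1, 0, 0, 0.04, 0, 0, 0, -1, 0, 0, 0.02, 0, 0, 0, -1, 0, 0, 0.01, 0, 0, 0, -1, 0, 0, 0.01, 0, 0, 0, -1, 0, 0, 0, 0, 0, 0, -1]
}}

```text
t: 8.82
tcp_pos: [0.5606, 0.2443, 0.2345]
tool_rot: [-0.154, 0.988, -0.0, -0.0]
force: [-1.1, -0.4, -1.9]
finger_gap: 0.446
gripper_force: 41.1
```

```bash
python3 -c "
from h import *
avg(6)"
```

```text
t 9.12 p [0.5611 0.2444 0.2357] F [ 0.05 -0.13 -1.6 ] T [ 0.01  -0.005 -0.01 ] gap 0.446 q6 -94.6
```

Free so far. I descend slowly over the chimney to just above the proud height (TCP ~0.1895).

{"fn": "servo_tool", "kwargs": {
  "commands": [0, 0, 0.008, 0, 0, 0, -1, 0, 0, 0.008, 0, 0, 0, -1, 0, 0, 0.008, 0, 0, 0, -1, 0, 0, 0.004, 0, 0, 0, -1]
}}

```text
t: 9.45
tcp_pos: [0.56, 0.2442, 0.2198]
tool_rot: [-0.154, 0.988, -0.0, -0.001]
force: [-0.0, 0.6, -1.3]
finger_gap: 0.444
gripper_force: 41.1
```

{"fn": "servo_tool", "kwargs": {
  "commands": [0, 0, 0.008, 0, 0, 0, -1, 0, 0, 0.008, 0, 0, 0, -1, 0, 0, 0.008, 0, 0, 0, -1, 0, 0, 0.008, 0, 0, 0, -1, 0, 0, 0.008, 0, 0, 0, -1, 0, 0, 0.008, 0, 0, 0, -1, 0, 0, 0.008, 0, 0, 0, -1, 0, 0, 0, 0, 0, 0, -1]
}}

```text
t: 10.12
tcp_pos: [0.5599, 0.2442, 0.1917]
tool_rot: [-0.154, 0.988, -0.0, -0.001]
force: [-0.2, 0.1, -1.3]
finger_gap: 0.444
gripper_force: 41.1
```

```bash
python3 -c "
from h import *
avg(6)"
```

```text
t 10.42 p [0.5605 0.2443 0.1928] F [-0.17 -0.21 -1.12] T [-0.01   0.036  0.022] gap 0.441 q6 -94.6
```

{"fn": "servo_tool", "kwargs": {
  "commands": [0, 0, 0.004, 0, 0, 0, -1, 0, 0, 0.004, 0, 0, 0, -1, 0, 0, 0.002, 0, 0, 0, -1, 0, 0, 0, 0, 0, 0, -1]
}}

```text
t: 10.75
tcp_pos: [0.561, 0.2445, 0.1902]
tool_rot: [-0.154, 0.988, 0.0, 0.001]
force: [-3.2, -0.4, 10.1]
finger_gap: 0.44
gripper_force: 42.4
```

```bash
python3 -c "
from h import *
avg(6)"
```

```text
t 11.05 p [0.561  0.2445 0.1902] F [-2.58 -0.67  9.73] T [-0.131  0.599  0.012] gap 0.449 q6 -94.6
```

It rests on the shaft end at the proud height with about 10 N, so the flats probably face opposite ways, the half-turn case. I ease the pressure and turn the blade about 155°, then finish in small steps.

{"fn": "servo_tool", "kwargs": {
  "commands": [0, 0, -0.002, 0, 0, 0, -1, 0, 0, 0, 0, 0, 0.019, -1, 0, 0, 0, 0, 0, 0.019, -1, 0, 0, 0, 0, 0, 0.019, -1, 0, 0, 0, 0, 0, 0.019, -1, 0, 0, 0, 0, 0, 0.019, -1, 0, 0, 0, 0, 0, 0.019, -1, 0, 0, 0, 0, 0, 0.019, -1, 0, 0, 0, 0, 0, 0.019, -1, 0, 0, 0, 0, 0, 0.019, -1, 0, 0, 0, 0, 0, 0.019, -1, 0, 0, 0, 0, 0, 0.019, -1]
}}

```text
t: 12.05
tcp_pos: [0.5612, 0.2444, 0.1903]
tool_rot: [0.484, 0.875, 0.001, 0.001]
force: [-1.1, -0.4, 5.7]
finger_gap: 0.441
gripper_force: 41.7
```

{"fn": "servo_tool", "kwargs": {
  "commands": [0, 0, 0, 0, 0, 0.019, -1, 0, 0, 0, 0, 0, 0.019, -1, 0, 0, 0, 0, 0, 0.019, -1, 0, 0, 0, 0, 0, 0.019, -1, 0, 0, 0, 0, 0, 0.019, -1, 0, 0, 0, 0, 0, 0.019, -1, 0, 0, 0, 0, 0, 0.019, -1, 0, 0, 0, 0, 0, 0.019, -1, 0, 0, 0, 0, 0, 0.019, -1, 0, 0, 0, 0, 0, 0.019, -1, 0, 0, 0, 0, 0, 0.019, -1, 0, 0, 0, 0, 0, 0, -1]
}}

```text
t: 13.05
tcp_pos: [0.5613, 0.2446, 0.19]
tool_rot: [0.917, 0.4, 0.001, 0.0]
force: [-1.6, 0.2, 4.9]
finger_gap: 0.443
gripper_force: 41.6
```

```bash
python3 -c "
from h import *
avg(6)"
```

```text
t 13.35 p [0.5613 0.2446 0.1899] F [-0.89  0.16  5.61] T [0.039 0.146 0.021] gap 0.443 q6 55.6
```

{"fn": "servo_tool", "kwargs": {
  "commands": [0, 0, 0, 0, 0, 0.015, -1, 0, 0, 0, 0, 0, 0.015, -1, 0, 0, 0, 0, 0, 0.015, -1, 0, 0, 0, 0, 0, 0.015, -1, 0, 0, 0, 0, 0, 0, -1]
}}

```text
t: 13.77
tcp_pos: [0.5613, 0.2445, 0.1893]
tool_rot: [0.975, 0.223, 0.001, -0.0]
force: [-0.2, 0.6, 3.5]
finger_gap: 0.445
gripper_force: 41.7
```

{"fn": "servo_tool", "kwargs": {
  "commands": [0, 0, 0.002, 0, 0, 0.01, -1, 0, 0, 0, 0, 0, 0.01, -1, 0, 0, 0, 0, 0, 0, -1]
}}

```text
t: 14.02
tcp_pos: [0.5614, 0.2443, 0.1874]
tool_rot: [0.987, 0.162, 0.001, 0.0]
force: [2.1, 0.4, -0.4]
finger_gap: 0.445
gripper_force: 41.3
```

```bash
python3 -c "
from h import *
avg(6)"
```

```text
t 14.32 p [0.5613 0.2443 0.1875] F [ 2.82  0.07 -1.84] T [ 0.048 -0.581 -0.022] gap 0.447 q6 84.5
```

The vertical load has vanished, so the flats have matched. I turn a little more and lower gently.

{"fn": "servo_tool", "kwargs": {
  "commands": [0, 0, 0.002, 0, 0, 0.01, -1, 0, 0, 0.004, 0, 0, 0.005, -1, 0, 0, 0.004, 0, 0, 0, -1, 0, 0, 0, 0, 0, 0, -1]
}}

```text
t: 14.65
tcp_pos: [0.5612, 0.2442, 0.1827]
tool_rot: [0.993, 0.115, 0.001, 0.0]
force: [4.1, -0.8, -1.8]
finger_gap: 0.447
gripper_force: 41.2
```

{"fn": "servo_tool", "kwargs": {
  "commands": [0, 0, 0.004, 0, 0, 0, -1, 0, 0, 0.004, 0, 0, 0, -1, 0, 0, 0, 0, 0, 0, -1]
}}

```text
t: 14.9
tcp_pos: [0.5612, 0.2443, 0.1787]
tool_rot: [0.993, 0.114, 0.001, 0.0]
force: [4.6, 0.2, -2.3]
finger_gap: 0.441
gripper_force: 41.2
```

```bash
python3 -c "
from h import *
avg(6)"
```

```text
t 15.2 p [0.5612 0.2443 0.1787] F [ 5.28 -0.58 -2.45] T [-0.074 -0.962  0.05 ] gap 0.445 q6 90.0
```

{"fn": "servo_tool", "kwargs": {
  "commands": [0.001, 0, 0.003, 0, 0, 0, -1, 0.001, 0, 0.003, 0, 0, 0, -1, 0, 0, 0, 0, 0, 0, -1, 0, 0, 0, 0, 0, 0, 0.6, 0, 0, 0, 0, 0, 0, 0.6, 0, 0, 0, 0, 0, 0, 0.6, 0, 0, 0, 0, 0, 0, 0.6, 0, 0, 0, 0, 0, 0, 0.6]
}}

```text
t: 15.87
tcp_pos: [0.5607, 0.2446, 0.1756]
tool_rot: [0.994, 0.114, -0.001, -0.0]
force: [-0.4, -0.7, 0.9]
finger_gap: 0.802
gripper_force: 0.0
```

{"fn": "servo_tool", "kwargs": {
  "commands": [0, 0, 0, 0, 0, 0, 0.6, 0, 0, 0, 0, 0, 0, 0.6, 0, 0, -0.02, 0, 0, 0, 0.6, 0, 0, -0.04, 0, 0, 0, 0.6, 0, 0, -0.06, 0, 0, 0, 0.6, 0, 0, -0.06, 0, 0, 0, 0.6, 0, 0, -0.06, 0, 0, 0, 0.6, 0, 0, 0, 0, 0, 0, 0.6, 0, 0, 0, 0, 0, 0, 0.6]
}}

```text
t: 16.62
tcp_pos: [0.5627, 0.2449, 0.2991]
tool_rot: [0.994, 0.114, 0.003, -0.0]
force: [-0.7, -0.3, -0.9]
finger_gap: 0.8
gripper_force: 0.0
```

Run:
```python
from h import *
avg(3)
s=manip.snapshot("side"); save(s,"side3"); w=manip.snapshot("wrist"); 
B=np.array([.561,.2444,0])
print("side home/proud top",proj(s,[B+[0,0,.205],B+[0,0,.220]])-[270,130]," wrist",proj(w,[B+[0,0,.205],B+[0,0,.220]])-[220,100])
a=cv2.resize(cv2.imread("pics/side3.png")[130:290,270:450],(450,400),interpolation=cv2.INTER_CUBIC)
b=cv2.cvtColor(w["img"],cv2.COLOR_RGB2BGR)[100:300,220:395]; b=cv2.resize(b,(350,400))
cv2.imwrite("pics/fin.png",np.hstack([a,b]))
```

```text
t 16.77 p [0.5609 0.2444 0.2958] F [ 0.02 -0.01  0.19] T [ 0.034  0.023 -0.04 ] gap 0.8 q6 90.0
side home/proud top [[ 85.81978017 106.28838968]
 [ 85.99655965 100.88210989]]  wrist [[ 94.68922405 104.42461643]
 [ 94.63270499 112.10053425]]
```

View pics/fin.png

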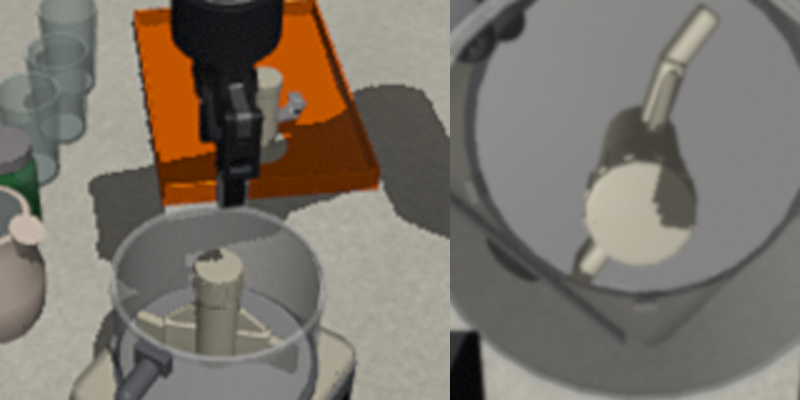

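Side view: hub top at (219,266)/2.5 = (87.6,106.4), against a predicted row of 106.3 if home and 100.9 if proud. Wrist view: centre row about 106, against 104.4 home and 112 proud. The blade is fully home and released, and the bystanders in view look as before.

```bash
python3 -c "
from station import manip
print(manip.sign_off())"
```

```text
the job is handed in; nothing more can be done
None
```

The dough blade is over the chimney and fully home with its flat matched to the shaft's. It has been released, and I handed the job in at about 17 s; sign-off returned no verdict.

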